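# Show the wide bench scraper to the inspection camera

### The job

In the bakery, the blades are checked for nicks on camera. First turn the stiff swing arm of the inspection camera (the upright stem on the camera is its handle) until the lens looks straight across the middle of the round marble slab, and leave it there; then draw the widest of the three bench scrapers out of the slotted white block and hold it in the air with the middle of its blade straight in front of the lens, 15 cm from it and at its height, the blade hanging straight down and its flat face square to the lens. Finish while still holding it steady there, and leave the other two scrapers in the block, the flour dredger and the jar where they are.

Things in the scene. Friction and masses are not known exactly. Their poses are not given: they have to be found in the camera images.
- camera_arm (a joint): Swing angle (rad) of the camera arm about the stand's upright post, range -0.6 to 1.5. At 0 the arm and the line of sight point along the stand's own -y; growing values turn it clockwise seen from above (towards the stand's -x, the robot's side). Stiff: about 0.5 N m to turn (3 N at the handle); stays where it is left. Parked at 0.65 to 1.05.
- camera_stand: Fixed stand: round steel foot 110 mm across and 18 mm high with an upright post, 230 mm high in all. Origin at the centre of the foot's underside on the table, which lies on the swing axis.
- camera_handle (a point): Grip point on the handle of the arm: an upright round steel stem on top of the camera box, 14 mm in diameter, from z = 215 mm (top of the box) to 275 mm; this point is on its axis at z = 250 mm, 180 mm from the swing axis. The box is 50 mm wide, 60 mm along the arm, 50 mm tall. Frame turns with the arm.
- camera_lens (a point): Centre of the lens's front face, 235 mm from the swing axis, at z = 190 mm (a black barrel 40 mm in diameter). The lens looks away from the post, level, along this frame's -y axis.
- camera_focus (a point): The point in the air where the blade's middle is to be held: on the camera's line of sight, 150 mm in front of the lens (385 mm from the swing axis), at z = 190 mm. Frame turns with the arm; the line of sight is its y axis.
- slab: Fixed round marble slab, 240 mm in diameter, 15 mm thick, lying on the table about 340 to 420 mm from the swing axis. Origin at the centre of its underside.
- rack: Fixed white plastic block, 120 mm (x) by 190 mm (y) by 50 mm high, with three grooves along its x axis at y = -75, 0 and +75 mm, each 6 mm wide and 40 mm deep, open at both ends. A scraper stands in each groove, in any order. Origin at the centre of its underside.
- scraper_wide: The widest bench scraper, loose, 126 to 234 g: steel blade 150 mm wide (x), 2.5 mm thick (y), 72 mm tall, under a dark wooden handle as wide, 20 mm thick (y), spanning z = 70 to 100 mm. Origin at the middle of the blade's lower edge, z up to the handle, y normal to the blade's face. Stands in a groove, lower edge 10 mm above the table, leaning up to 0.1 rad.
- blade_middle (a point): Middle of the wide scraper's blade, 36 mm above its lower edge.
- scraper_mid: A like scraper, 110 mm wide; origin as for the wide one. Stays in the block.
- scraper_small: A like scraper, 80 mm wide; origin as for the wide one. Stays in the block.
- dredger: Aluminium flour dredger, 72 mm across, 115 mm tall; bystander. Origin at the centre of its underside.
- jar: Glass jar with steel lid, 72 mm across, 110 mm tall; bystander. Origin at the centre of its underside.
Things that resemble listed ones, but are neither listed nor needed, are in the scene too. What is shaped like the slab but black or green is not meant. What is shaped like the scraper_wide but purple is not meant.

How it is judged:
By the outcome, as a careful person would: the job done as asked, in the order asked, and still so for the second after the job is handed in, while the arm keeps its last pose, push and grip.
It also fails if it takes over 58 s, if anything falls off the work surface, if the arm or the gripper's body presses on something with over 40 N, if the wrist force passes 120 N, or if a joint passes its speed limit or range.

### The arm

A 6-joint arm with a two-finger parallel gripper is mounted at the origin on the work surface. World frame = base frame: x ahead of the robot, y to its left, z up, the work surface at z = 0. Lengths are in mm, angles in rad, forces in N, time in s.
With the tool pointing down it reaches from about 325 to 850 mm from the base axis. Payload 4.4 kg.
Tool frame: the origin (TCP) lies at the very end of the fingers, on their centre line; the grasp point (between the pads) lies 19 mm behind it; z points along the fingers, y is the direction in which the jaws open and shut (so a half turn about z gives the same grasp; the last joint's range is limited). The gripper opens to 94 mm and grips with 3 to 60 N. Pads are 16 mm wide; open, the fingers measure 119 mm over their backs; the gripper's body (75 mm by 177 mm) begins 78 mm behind the grasp point.
Start: joints at [-1.343, 0.207, 1.542, -0, 1.393, -0.15], TCP at [212.092, -534.457, 205.447] pointing down, gripper open.
Joint ranges: [-2.73, 2.73], [-0.86, 2.22], [0.23, 2.46], [-1.11, 4.25], [0.08, 2.63], [-2.82, 2.82]. Speed limits (rad/s): [2.79, 2.79, 3.14, 3.14, 3.14, 3.14].

### API

Orientations are given as a 3x3 rotation matrix whose columns are the frame's x, y, z axes.
In Python, from workcell import manip, viewer gives the robot as it stands. The module is installed in compiled form; this text tells all that it offers.
- The arm moves only by the tool apply_moves, never from a script. Its argument "rows" is a list of rows, each a list of 3 entries, a list of its own where there are three numbers: the shift along the tool's x, y, z in m, then the turn, a rotation vector about the tool's x, y, z in rad, then the closure, from 0 (fully open) to 1 (shut). A call has 1 to 12 rows; each row shifts and turns the commanded pose from where the row before left it, along the tool's axes as they then stand; what a row does not reach is not made up. A row lasts 1/10 s, in which the tool goes at most 50 mm and 8.59 degrees, less where a joint would pass 70% of its speed; a pose out of reach is approached as far as the arm can. A call with a gripper value outside its range is refused whole. The fingers move at their own pace and stop on an object; "force" is the grip in N (left out, the last holds). Time passes only in rows, so rows that do not move let the fingers close. It gives the time, the measured TCP pose, the force and the opening at its end, in the units of the state.
- manip.sense(): the state, without advancing time (a new reading comes with each control period).
- viewer.snapshot(name): name is "scene" or "top"; returns a dict with "pixels" (384x512x3 uint8, red, green, blue), "depth" (384x512 float32, mm along the optical axis (not along the pixel's ray), 0 where there is no reading), "fovy" (degrees; the focal length in pixels is half the picture's height over the tangent of half this angle, whatever the lens; pixels are square), "cx", "cy" (the principal point, pixels), "camera_from_world" (4x4, takes a point from world to camera coordinates). Camera axes: x right, y up, looking along -z (the intrinsics and any distortion apply to the point x, -y, -z); pixel columns grow to the right and rows downward; lengths in mm; the calibration is good to about 2 mm. A picture is of the moment at which its call begins.
- manip.hand_in(): hands the job in, once; it reports no verdict.
The state is a dict: "t": time; "joint_pos": joint angles; "joint_vel": joint speeds; "joint_efforts": joint torques, N m; "eef_pos": TCP position; "orientation": TCP orientation; "contact_force": force on the tool from outside, world axes, zero at the start; "ft_torque": the same for the moment, N m; "width": opening from 0.0 (shut) to 1.0 (fully open).
Only numpy, scipy, OpenCV 4.12 (cv2) and the standard library are available. Lean on these libraries where they do the work, as an engineer would, in place of code of your own. Each camera call takes 0.05 s, during which the arm holds its last target. There are 200 camera calls.

## Working session

There is one attempt and no reset: what is moved stays moved. The work goes in short steps, Python scripts to look and compute and a tool call to move; the robot and the scene stay as the last step left them, time stands still between calls to the robot, and variables do not carry over. Pictures are saved under pics/ and viewed, on a budget of 10 in all, crops included, one or two more only if the job needs it, and the job is handed in when it is done.

Besides the shell and the picture viewer there is one more tool, called after "Request:" as name([rows], argument=value, ...), one row to a line, values as JSON. apply_moves: Moves the arm, as the interface text tells. Its arguments: {"type":"object","properties":{"rows":{"type":"array"},"force":{"type":"number"}},"required":["rows"]}

```bash
mkdir -p pics; cat > h.py <<'E'
import numpy as np, cv2
from workcell import manip, viewer
def snap(n):
    s=viewer.snapshot(n); return s
def cloud(s):
    d=s['depth'].astype(float); h,w=d.shape; f=h/2/np.tan(np.radians(s['fovy'])/2)
    v,u=np.mgrid[:h,:w]
    P=np.stack([(u-s['cx'])/f*d,-(v-s['cy'])/f*d,-d,np.ones_like(d)],-1)
    W=(P@np.linalg.inv(s['camera_from_world']).T)[...,:3]; W[d==0]=np.nan
    return W
def save(s,name): cv2.imwrite('pics/'+name,s['pixels'][...,::-1])
E
python3 - <<'E'
from h import *
for n in('scene','top'):
    s=snap(n); save(s,n+'0.png'); np.savez(n+'0.npz',**s); print(n,{k:v for k,v in s.items() if k not in('pixels','depth')})
a=cv2.imread('pics/scene0.png');b=cv2.imread('pics/top0.png')
print(manip.sense())
E
```

```text
scene {'fovy': 55.879785837083155, 'cx': 245.04803114647873, 'cy': 201.85919284863405, 'camera_from_world': array([[-5.44823223e-01,  8.38257128e-01, -2.21955611e-02,
         3.30796896e+02],
       [-4.68734543e-01, -2.82491934e-01,  8.36950557e-01,
         1.03516921e+02],
       [ 6.95309703e-01,  4.66393926e-01,  5.46828238e-01,
        -1.43584636e+03],
       [ 0.00000000e+00,  0.00000000e+00,  0.00000000e+00,
         1.00000000e+00]])}
top {'fovy': 53.89537004269198, 'cx': 258.7237559836269, 'cy': 191.49004383658095, 'camera_from_world': array([[ 3.00026338e-02, -9.99549809e-01,  1.47758036e-04,
        -6.10765868e+01],
       [ 9.79481244e-01,  2.94297253e-02,  1.99374985e-01,
        -5.29761872e+02],
       [-1.99289576e-01, -5.83704842e-03,  9.79923259e-01,
        -1.43402200e+03],
       [ 0.00000000e+00,  0.00000000e+00,  0.00000000e+00,
         1.00000000e+00]])}
{'t': 0.1, 'joint_pos': array([-1.34351433e+00,  2.07333681e-01,  1.54278674e+00, -1.50581951e-05,
        1.39351879e+00, -1.50496364e-01]), 'joint_vel': array([-0.00207779, -0.00351458, -0.00257754,  0.00134631, -0.00015579,
        0.00030407]), 'joint_efforts': array([-1.68569819e-03, -3.71864533e+01, -2.82291663e+01,  6.98821829e-02,
        3.11655190e-02, -5.68213261e-05]), 'eef_pos': array([ 211.91337584, -533.74344367,  204.41911495]), 'orientation': array([[ 9.29485478e-01,  3.68858400e-01, -4.75591424e-04],
       [ 3.68858591e-01, -9.29483393e-01,  1.99058122e-03],
       [ 2.92188272e-04, -2.02564232e-03, -9.99997906e-01]]), 'contact_force': array([-0.20143801, -0.9529316 , -0.59091488]), 'ft_torque': array([ 0.0426651 , -0.03761453, -0.010376  ]), 'width': 0.9985911364937192}
```

View pics/scene0.png

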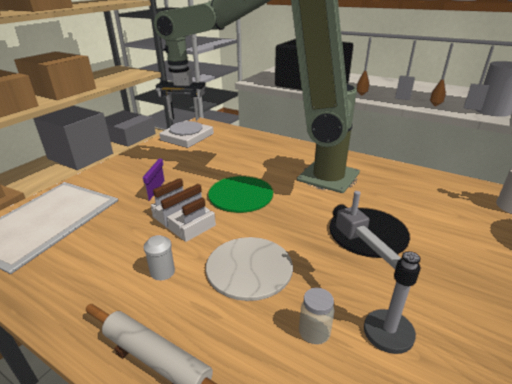

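View pics/top0.png

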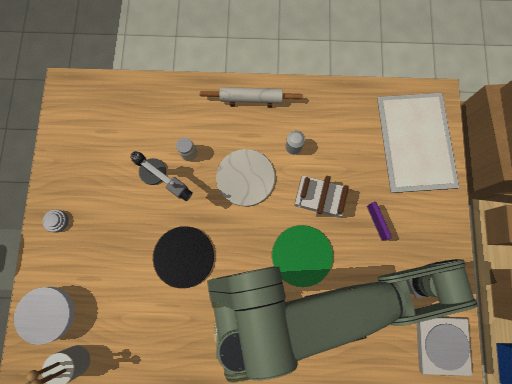

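Scene view: marble slab (250,267), black disc (369,231), green disc (240,193), rack (183,210) with three brown-handled scrapers, purple decoy (153,178), camera stand foot (390,330) with its stem at (355,202), jar (317,316), dredger (159,257). In the top view: slab (246,177), foot (152,172), camera box (180,190), rack (322,196).

Could be mistaken (top pixels): for the slab, black (184,257) and green (303,256); for the wide scraper, purple (379,221) and the three brown ones (307,190), (324,195), (343,200). Next: a close crop of the rack, plus measurements.

```bash
python3 - <<'E'
from h import *
L={n:dict(np.load(n+'0.npz')) for n in('scene','top')}
a=L['top']['pixels'][170:225,285:360];b=L['scene']['pixels'][170:245,140:225]
a=cv2.resize(a,(600,440),interpolation=cv2.INTER_CUBIC)[:, :400*2];b=cv2.resize(b,(499,440),interpolation=cv2.INTER_CUBIC)
cv2.imwrite('pics/rack.png',cv2.resize(np.hstack([a,b])[...,::-1],(800,320)))
def circ(pts):
    (c,r)=cv2.minEnclosingCircle(pts.astype(np.float32)); 
    A=np.c_[2*pts,np.ones(len(pts))]; return c,r
for n in L:
    s=L[n]; W=cloud(s); px=s['pixels'].astype(int); hsv=cv2.cvtColor(s['pixels'],cv2.COLOR_RGB2HSV)
    z=W[...,2]; X=W[...,:2]
    u0,u1,v0,v1={'scene':(200,300,230,305),'top':(210,282,143,212)}[n]
    m=np.zeros(z.shape,bool); m[v0:v1,u0:u1]=1
    m&=(hsv[...,1]<70)&(z>8)&(z<22)
    k,lab,st,ce=cv2.connectedComponentsWithStats(m.astype(np.uint8)); i=1+st[1:,4].argmax(); p=X[lab==i]
    print(n,'slab',circ(p),np.median(z[lab==i]),p.mean(0),len(p))
    # foot
    u0,u1,v0,v1={'scene':(355,422,300,355),'top':(130,175,152,190)}[n]
    m=np.zeros(z.shape,bool); m[v0:v1,u0:u1]=1; mm=m&(z>13)&(z<23)
    p=X[mm]; print(n,'foot',circ(p),len(p),np.median(z[mm]))
    m=np.zeros(z.shape,bool); u0,u1,v0,v1={'scene':(325,425,185,355),'top':(125,200,140,210)}[n]; m[v0:v1,u0:u1]=1
    for lo,hi in((30,140),(150,214),(219,228),(222,240),(245,272)):
        q=X[m&(z>lo)&(z<hi)]
        if len(q): print('  z',lo,hi,len(q),q.mean(0),q.min(0),q.max(0))
    # handles
    u0,u1,v0,v1={'scene':(145,220,170,240),'top':(290,355,170,222)}[n]
    m=np.zeros(z.shape,bool); m[v0:v1,u0:u1]=1
    m&=(z>75)&(z<125)&(hsv[...,1]>80)
    k,lab,st,ce=cv2.connectedComponentsWithStats(m.astype(np.uint8))
    for i in range(1,k):
        if st[i,4]<15: continue
        p=W[lab==i]; c,sz,an=cv2.minAreaRect(p[:,:2].astype(np.float32)); e=np.linalg.svd(p[:,:2]-p[:,:2].mean(0))[2][0]
        print(n,'handle',ce[i].round(),st[i,4],'rect',np.round(c),np.round(sz),np.round(an,1),'dir',np.arctan2(e[1],e[0]),'z',np.percentile(p[:,2],[5,50,95]).round())
    m=np.zeros(z.shape,bool); m[v0:v1,u0:u1]=1
    m&=(z>44)&(z<54)&(hsv[...,1]<60); p=X[m]; print(n,'rack',cv2.minAreaRect(p.astype(np.float32)),len(p))
    for nm,(u,v) in {'scene':{'jar':(318,300),'dr':(157,243)},'top':{'jar':(185,146),'dr':(295,137)}}[n].items(): print(nm,W[v,u].round())
E
```

```text
scene slab ((606.2046508789062, 12.52857494354248), 119.92125701904297) 15.42763755166203 [616.23125583  19.64534274] 4176
scene foot ((617.7675170898438, 394.41485595703125), 55.6197509765625) 1359 18.368262093489193
  z 30 140 865 [658.30966399 348.37231172] [617.08103378 252.6900527 ] [726.05584687 408.48066814]
  z 150 214 1726 [577.69880913 321.30603873] [475.58996208 193.2384534 ] [640.36111772 415.94522804]
  z 219 228 62 [590.5374829  345.74330752] [511.17418718 240.96879701] [633.73896155 411.1583218 ]
  z 222 240 234 [602.68567214 370.17712472] [511.17418718 240.96879701] [637.7882072 411.1583218]
  z 245 272 64 [518.29031142 248.08012959] [512.01834843 240.8089024 ] [523.32215731 253.80409394]
scene handle [150. 175.] 109 rect [ 461. -496.] [89. 17.] 20.7 dir 0.3191470767897756 z [ 77.  91. 102.]
scene handle [168. 187.] 284 rect [ 508. -364.] [ 22. 110.] 77.2 dir -0.24913479138985828 z [ 86. 102. 111.]
scene handle [182. 195.] 392 rect [ 525. -291.] [ 22. 150.] 77.8 dir -0.22680086252279988 z [ 87. 103. 111.]
scene handle [194. 206.] 221 rect [ 551. -218.] [18. 79.] 74.3 
[... 681 characters left out ...]
41] [629.48071934 409.66524664]
  z 222 240 75 [606.8899407  386.72058257] [502.93221913 240.81259944] [629.48071934 409.66524664]
  z 245 272 14 [508.05905934 245.32018351] [502.87581895 240.91804585] [515.02611097 253.63428685]
top handle [305. 187.] 92 rect [ 544. -222.] [17. 79.] 75.6 dir 2.9118222456262983 z [101. 108. 112.]
top handle [324. 194.] 193 rect [ 518. -292.] [ 20. 149.] 77.3 dir 2.910008338351199 z [101. 108. 112.]
top handle [343. 199.] 144 rect [ 504. -365.] [ 20. 111.] 77.0 dir 2.9071111778026073 z [102. 108. 113.]
top rack ((524.9669189453125, -292.47857666015625), (189.53134155273438, 120.63834381103516), 76.6524887084961) 834
jar [691. 245. 112.]
dr [ 741. -180.  111.]
```

View pics/rack.png

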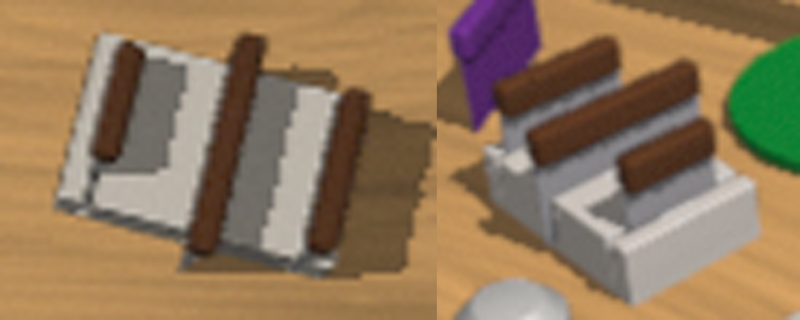

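The crop shows the middle brown scraper is the longest, and it measures 150 mm against 110 and 79 mm, so that is the one to take. The arm has to turn from about 0.60 to about 0.03 rad. I'll raise the tool and travel to a hover over the stem.

Request:
apply_moves([
  [[0, 0, -0.048], [0, 0, 0], 0],
  [[0, 0, -0.048], [0, 0, 0], 0],
  [[0.0315, -0.034, -0.001], [0, 0, 0], 0],
  [[0.0315, -0.034, -0.001], [0, 0, 0], 0],
  [[0.0315, -0.034, -0.001], [0, 0, 0], 0],
  [[0.0315, -0.034, -0.001], [0, 0, 0], 0],
  [[0.0315, -0.034, -0.001], [0, 0, 0], 0],
  [[0.0315, -0.034, -0.001], [0, 0, 0], 0],
  [[0.0315, -0.034, -0.001], [0, 0, 0], 0],
  [[0.0315, -0.034, -0.001], [0, 0, 0], 0],
  [[0.0315, -0.034, -0.001], [0, 0, 0], 0],
  [[0.0315, -0.034, 0], [0, 0, 0], 0],
])

```text
t: 1.3
eef_pos: [379.5, -100.3, 310.3]
orientation: [[0.93, 0.368, 0.0], [0.368, -0.93, -0.0], [0.0, 0.0, -1.0]]
contact_force: [0.4, -1.1, 0.4]
width: 0.997
```

Request:
apply_moves([
  [[0.0315, -0.034, 0], [0, 0, 0], 0],
  [[0.0315, -0.034, 0], [0, 0, 0], 0],
  [[0.0315, -0.034, 0], [0, 0, 0], 0],
  [[0.0315, -0.034, 0], [0, 0, 0], 0],
  [[0.0315, -0.034, 0], [0, 0, 0], 0],
  [[0.0315, -0.034, 0], [0, 0, 0], 0],
  [[0.0315, -0.034, 0], [0, 0, 0], 0],
  [[0.0315, -0.034, 0], [0, 0, 0], 0],
  [[0, 0, 0], [0, 0, -0.148], 0],
  [[0, 0, 0], [0, 0, -0.148], 0],
  [[0, 0, 0], [0, 0, -0.148], 0],
  [[0, 0, 0], [0, 0, -0.148], 0],
])

```text
t: 2.5
eef_pos: [512.9, 243.7, 309.5]
orientation: [[0.56, 0.829, -0.002], [0.829, -0.56, -0.001], [-0.001, -0.001, -1.0]]
contact_force: [0.3, 0.2, -0.4]
width: 0.996
```

Request:
apply_moves([
  [[0, 0, 0], [0, 0, 0], 0],
  [[0, 0, 0], [0, 0, 0], 0],
])

```text
t: 2.7
eef_pos: [513.1, 243.5, 310.0]
orientation: [[0.568, 0.823, -0.001], [0.823, -0.568, -0.0], [-0.001, -0.001, -1.0]]
contact_force: [-0.5, -1.6, 1.7]
width: 0.997
```

```bash
python3 - <<'E'
from h import *
s=manip.sense(); print(s['eef_pos'],s['orientation'].round(3).tolist(),s['joint_pos'].round(2))
im=[]
for n in('scene','top'):
    q=snap(n); np.savez(n+'1.npz',**q)
    C=q['camera_from_world'];f=192/np.tan(np.radians(q['fovy'])/2)
    p=C@np.r_[s['eef_pos'],1]; u=q['cx']+f*p[0]/-p[2]; v=q['cy']-f*p[1]/-p[2]; print(n,u,v)
    u0=int(u)-45;v0=int(v)-45; print(u0,v0)
    im.append(cv2.resize(q['pixels'][v0:v0+90,u0:u0+90],(400,400),interpolation=cv2.INTER_CUBIC))
cv2.imwrite('pics/hover.png',np.hstack(im)[...,::-1])
E
```

```text
[513.12610787 243.46845371 310.01803747] [[0.568, 0.823, -0.001], [0.823, -0.568, -0.0], [-0.001, -0.001, -1.0]] [0.29 0.13 1.41 0.   1.6  0.89]
scene 358.03969279957306 177.44143819530223
313 132
top 170.26875270085804 178.69272455900384
125 133
```

View pics/hover.png

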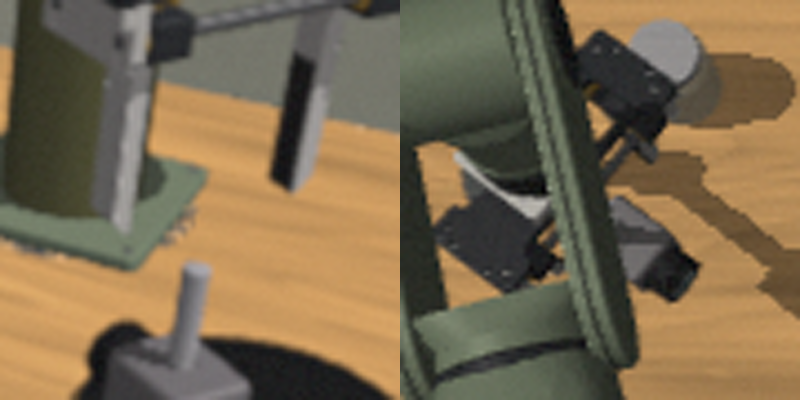

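In the scene crop the fingers straddle the stem (tips at (125,235) and (290,185), stem top at (195,268)). The observed tip midpoint is within 2 px of my projection, so I can descend and grip.

Request:
apply_moves([
  [[0, 0, 0.03], [0, 0, 0], 0],
  [[0, 0, 0.03], [0, 0, 0], 0],
  [[0, 0, 0.024], [0, 0, 0], 0],
  [[0, 0, 0], [0, 0, 0], 0.4],
  [[0, 0, 0], [0, 0, 0], 0.7],
  [[0, 0, 0], [0, 0, 0], 0.8],
  [[0, 0, 0], [0, 0, 0], 1],
  [[0, 0, 0], [0, 0, 0], 1],
  [[0, 0, 0], [0, 0, 0], 1],
  [[0, 0, 0], [0, 0, 0], 1],
], force=15)

```text
t: 3.8
eef_pos: [513.5, 243.6, 226.8]
orientation: [[0.566, 0.825, 0.001], [0.825, -0.566, 0.0], [0.001, 0.0, -1.0]]
contact_force: [-0.4, 0.4, -0.4]
width: 0.441
```

```bash
python3 - <<'E'
from h import *
s=manip.sense(); print(s['eef_pos'],s['contact_force'],s['ft_torque'],s['width'])
E
```

```text
[513.52870275 243.57925315 226.8467073 ] [-0.44572787  0.3789859  -0.44868293] [ 0.01397039 -0.04789227 -0.00430518] 0.4405146872025446
```

Fingers are still closing, so wait longer.

Request:
apply_moves([
  [[0, 0, 0], [0, 0, 0], 1],
  [[0, 0, 0], [0, 0, 0], 1],
  [[0, 0, 0], [0, 0, 0], 1],
  [[0, 0, 0], [0, 0, 0], 1],
  [[0, 0, 0], [0, 0, 0], 1],
  [[0, 0, 0], [0, 0, 0], 1],
  [[0, 0, 0], [0, 0, 0], 1],
  [[0, 0, 0], [0, 0, 0], 1],
])

```text
t: 4.6
eef_pos: [513.0, 243.6, 226.3]
orientation: [[0.565, 0.825, -0.001], [0.825, -0.565, 0.0], [-0.0, -0.001, -1.0]]
contact_force: [-2.7, 0.9, 0.4]
width: 0.147
```

Gripped at 13.8 mm opening, which matches the 14 mm stem. Now swing along the 180 mm arc.

Request:
apply_moves([
  [[0.00045, 0.0128, 0], [0, 0, -0.071], 1],
  [[0.00045, 0.0128, 0], [0, 0, -0.071], 1],
  [[0.00045, 0.0128, 0], [0, 0, -0.071], 1],
  [[0.00045, 0.0128, 0], [0, 0, -0.071], 1],
  [[0.00045, 0.0128, 0], [0, 0, -0.071], 1],
  [[0.00045, 0.0128, 0], [0, 0, -0.071], 1],
  [[0.00045, 0.0128, 0], [0, 0, -0.071], 1],
  [[0.00045, 0.0128, 0], [0, 0, -0.071], 1],
  [[0, 0, 0], [0, 0, 0], 1],
  [[0, 0, 0], [0, 0, 0], 1],
])

```text
t: 5.6
eef_pos: [610.5, 212.0, 226.4]
orientation: [[0.035, 0.999, 0.002], [0.999, -0.035, 0.0], [0.0, 0.002, -1.0]]
contact_force: [3.1, 2.2, -1.4]
width: 0.147
```

```bash
cat > arm.py <<'E'
from h import *
s=manip.sense(); print(s['eef_pos'],s['orientation'][:,1],s['contact_force'],s['width'])
for n in('scene','top'):
    q=snap(n); np.savez(n+'2.npz',**q); save(q,n+'2.png'); W=cloud(q); z=W[...,2]; X=W[...,:2]
    slab=np.array({'scene':(606.2,12.53),'top':(600,13.07)}[n]); post=np.array({'scene':(617.8,394.4),'top':(612,394.9)}[n])
    f=(slab-post)/np.linalg.norm(slab-post); g=np.array([-f[1],f[0]])
    r=(X-post)@f; l=(X-post)@g
    # side faces of box / barrel in z band; arm section
    for nm,(zl,zh,rl,rh) in {'armtop':(190,212,40,140),'box':(165,213,155,205),'barrel':(172,208,212,236),'stem':(222,272,165,195),'post':(100,225,-30,30)}.items():
        m=(z>zl)&(z<zh)&(r>rl)&(r<rh)&(abs(l)<45)
        if m.sum()>5: print(n,nm,m.sum(),'lat min/mean/max',np.percentile(l[m],[2,50,98]).round(1),'r',np.percentile(r[m],[2,50,98]).round(1),'slope',np.polyfit(r[m],l[m],1)[0].round(3),'z',np.median(z[m]).round())
E
python3 arm.py
```

```text
[610.54080852 211.96551724 226.37223275] [ 0.99939523 -0.03468613  0.00245781] [ 3.06014548  2.1534028  -1.42062671] 0.1473309080110346
scene armtop 479 lat min/mean/max [-10.1   5.3  10.7] r [ 41.9  87.3 137.7] slope 0.002 z 199.0
scene box 348 lat min/mean/max [21.2 23.7 25.7] r [156.1 179.  203.6] slope 0.003 z 192.0
scene barrel 116 lat min/mean/max [-5.  16.4 20.2] r [212.4 222.5 233.6] slope 0.081 z 198.0
scene stem 226 lat min/mean/max [-18.1  16.1  19.4] r [172.3 175.  191. ] slope 1.165 z 252.0
scene post 931 lat min/mean/max [-5.6 11.3 20.6] r [-20.2  -0.4  27.1] slope -0.034 z 186.0
top armtop 96 lat min/mean/max [-10.5  -0.2  10.3] r [ 59.4  88.8 114.1] slope 0.003 z 198.0
top box 22 lat min/mean/max [-25.    1.   23.6] r [194.5 201.  204.8] slope -0.807 z 211.0
top barrel 67 lat min/mean/max [-19.   -6.2  17.4] r [212.8 227.1 235.2] slope 0.238 z 202.0
top post 46 lat min/mean/max [-20.9 -15.3  15.3] r [-17.1   3.   12.6] slope 0.18 z 209.0
```

View pics/scene2.png

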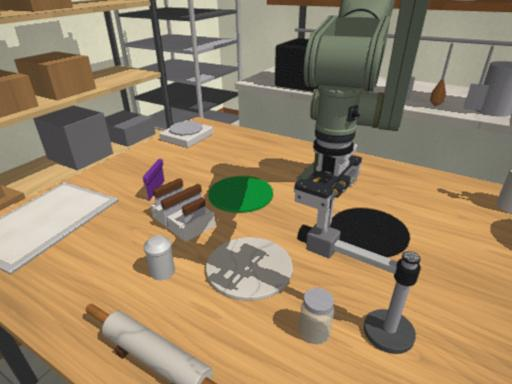

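The arm points at the marble slab. In both views the line of sight agrees with the post-to-slab line (slope about 0.003 rad, under 2 mm lateral). The lens barrel is at (308,233) and the jar and dredger are untouched. Release, rise, and go over the wide scraper.

Request:
apply_moves([
  [[0, 0, 0], [0, 0, 0], 0.5],
  [[0, 0, 0], [0, 0, 0], 0.5],
  [[0, 0, 0], [0, 0, 0], 0.5],
  [[0, 0, 0], [0, 0, 0], 0.5],
  [[0, 0, 0], [0, 0, 0], 0.5],
  [[0, 0, 0], [0, 0, 0], 0.5],
  [[0, 0, -0.03], [0, 0, 0], 0.5],
  [[0, 0, -0.045], [0, 0, 0], 0.5],
  [[0, 0, -0.025], [0, 0, 0], 0.5],
])

```text
t: 6.6
eef_pos: [610.4, 212.2, 330.3]
orientation: [[0.033, 0.999, 0.004], [0.999, -0.033, 0.001], [0.001, 0.004, -1.0]]
contact_force: [0.1, -0.4, 0.9]
width: 0.502
```

Request:
apply_moves([
  [[-0.046, -0.0065, 0], [0, 0, 0], 0.5],
  [[-0.046, -0.0065, 0], [0, 0, 0], 0.5],
  [[-0.046, -0.0065, 0], [0, 0, 0], 0.5],
  [[-0.046, -0.0065, 0], [0, 0, 0], 0.5],
  [[-0.046, -0.0065, 0], [0, 0, 0], 0.5],
  [[-0.046, -0.0065, 0], [0, 0, 0], 0.5],
  [[-0.046, -0.0065, 0], [0, 0, 0], 0.5],
  [[-0.046, -0.0065, 0], [0, 0, 0], 0.5],
  [[-0.046, -0.0065, 0], [0, 0, 0], 0.5],
  [[-0.046, -0.0065, 0], [0, 0, 0], 0.5],
  [[-0.046, -0.0065, 0], [0, 0, 0], 0.5],
])

```text
t: 7.7
eef_pos: [520.6, -293.2, 326.7]
orientation: [[0.033, 0.999, 0.0], [0.999, -0.033, -0.0], [-0.0, 0.0, -1.0]]
contact_force: [0.9, -0.3, 0.1]
width: 0.5
```

Request:
apply_moves([
  [[0, 0, 0], [0, 0, 0.1475], 0.5],
  [[0, 0, 0], [0, 0, 0.1475], 0.5],
  [[0, 0, 0], [0, 0, 0.1475], 0.5],
  [[0, 0, 0], [0, 0, 0.1475], 0.5],
  [[0, 0, 0], [0, 0, 0.1475], 0.5],
  [[0, 0, 0], [0, 0, 0.1475], 0.5],
  [[0, 0, 0], [0, 0, 0.1475], 0.5],
  [[0, 0, 0], [0, 0, 0.1475], 0.5],
  [[0, 0, 0], [0, 0, 0.1475], 0.5],
  [[0, 0, 0], [0, 0, 0.1475], 0.5],
  [[0, 0, 0], [0, 0, 0.1475], 0.5],
  [[0, 0, 0], [0, 0, 0.1475], 0.5],
])

```text
t: 8.9
eef_pos: [521.2, -291.4, 326.5]
orientation: [[0.972, -0.236, -0.0], [-0.236, -0.972, -0.0], [-0.0, 0.0, -1.0]]
contact_force: [1.4, 0.2, -0.2]
width: 0.503
```

Request:
apply_moves([
  [[0, 0, 0.048], [0, 0, 0], 0.5],
  [[0, 0, 0.048], [0, 0, 0], 0.5],
  [[0, 0, 0.048], [0, 0, 0], 0.5],
  [[0, 0, 0.024], [0, 0, 0], 0.5],
  [[0, 0, 0], [0, 0, 0], 0.5],
])

```text
t: 9.4
eef_pos: [518.0, -289.0, 153.2]
orientation: [[0.973, -0.23, -0.009], [-0.23, -0.973, 0.006], [-0.01, -0.004, -1.0]]
contact_force: [-0.4, -0.2, -0.9]
width: 0.497
```

```bash
python3 arm.py; python3 - <<'E'
from h import *
s=manip.sense(); print(s['eef_pos'],s['orientation'].round(3).tolist(),s['width'])
im=[]
for n in('scene','top'):
    q=dict(np.load(n+'2.npz'))
    C=q['camera_from_world'];f=192/np.tan(np.radians(q['fovy'])/2)
    p=C@np.r_[s['eef_pos'],1]; u=q['cx']+f*p[0]/-p[2]; v=q['cy']-f*p[1]/-p[2]; print(n,u,v)
    u0=int(u)-40;v0=int(v)-40
    im.append(cv2.resize(q['pixels'][v0:v0+80,u0:u0+80],(400,400),interpolation=cv2.INTER_CUBIC))
    # wide blade plane in scene (grey, z 55..78)
    if n=='scene':
        W=cloud(q); h=np.array([522,-292]); a=np.array([np.cos(.232),-np.sin(.232)]); b=np.array([-a[1],a[0]])
        t=(W[...,:2]-h)@a; d=(W[...,:2]-h)@b; z=W[...,2]
        for lo,hi in((53,61),(61,69),(69,77),(86,98),(98,107)):
            m=(abs(t)<70)&(abs(d)<25)&(z>lo)&(z<hi); print(lo,hi,m.sum(),np.percentile(d[m],[10,50,90]).round(1),np.polyfit(t[m],d[m],1)[0].round(3))
cv2.imwrite('pics/hover2.png',np.hstack(im)[...,::-1])
E
```

```text
[ 517.98437148 -288.95415097  153.15288667] [-0.23021626 -0.97312983 -0.00433659] [-0.42780599 -0.15841933 -0.88889906] 0.4968774854741269
scene armtop 478 lat min/mean/max [-10.5   4.7  10.6] r [ 42.2  87.6 137.6] slope -0.006 z 199.0
scene box 350 lat min/mean/max [20.7 23.  25.1] r [156.  178.9 203.7] slope -0.01 z 192.0
scene barrel 113 lat min/mean/max [ 6.  15.4 18.5] r [212.5 222.4 234. ] slope 0.013 z 198.0
scene stem 121 lat min/mean/max [-2.6  3.2  6.4] r [173.  177.6 185.6] slope 0.258 z 247.0
scene post 937 lat min/mean/max [-6.1 11.4 20.8] r [-20.1  -0.3  27.2] slope -0.032 z 186.0
top armtop 174 lat min/mean/max [-10.8  -0.9  11.1] r [ 42.1  90.5 137.9] slope -0.007 z 198.0
top box 94 lat min/mean/max [-25.8 -21.3  22.3] r [158.6 182.9 204.9] slope 0.166 z 210.0
top barrel 67 lat min/mean/max [-18.8  -3.7  17.9] r [213.1 224.6 234.8] slope 0.239 z 202.0
top stem 20 lat min/mean/max [-6.8 -4.1  5.5] r [176.7 182.8 186.2] slope 0.271 z 253.0
top post 142 lat min/mean/max [-20.3  -9.8  14.6] r [-14.6  11.2  28.3] slope 0.392 z 199.0
[ 521.57494325 -291.64706112  159.0304903 ] [[0.973, -0.23, 0.0], [-0.23, -0.973, -0.0], [0.0, 0.0, -1.0]] 0.4980460718020083
scene 180.08878814622028 177.8188348937511
53 61 49 [-2.3  0.1  3.3] 0.023
61 69 82 [-1.6  0.4  2.1] 0.003
69 77 72 [-0.9  0.9  2.9] 0.001
86 98 120 [ 7.8  9.3 10.7] 0.002
98 107 98 [ 7.3  9.5 11.6] -0.004
top 326.05778312088717 190.33148915610744
```

View pics/hover2.png

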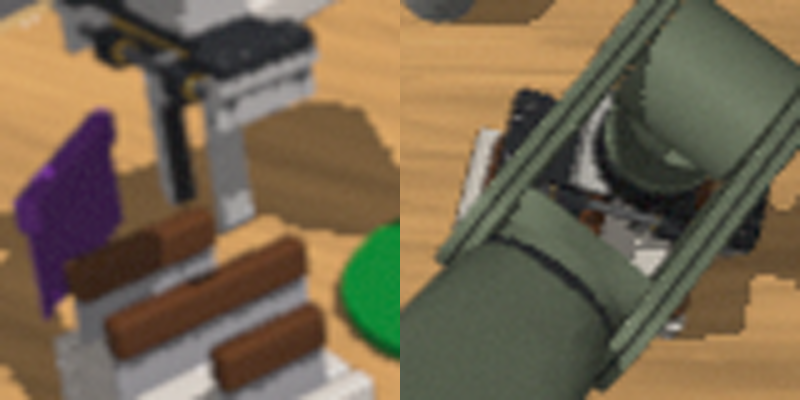

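The scene crop shows the fingers above the middle (longest) scraper, and its lean is small (about 0.03 rad). The camera arm stayed put after release, about −0.007 rad off the slab line, which is fine. Descend and grip.

Request:
apply_moves([
  [[0, 0, 0.035], [0, 0, 0], 0.5],
  [[0, 0, 0.03], [0, 0, 0], 0.5],
  [[0, 0, 0.017], [0, 0, 0], 0.5],
  [[0, 0, 0], [0, 0, 0], 0.5],
  [[0, 0, 0], [0, 0, 0], 1],
  [[0, 0, 0], [0, 0, 0], 1],
  [[0, 0, 0], [0, 0, 0], 1],
  [[0, 0, 0], [0, 0, 0], 1],
  [[0, 0, 0], [0, 0, 0], 1],
  [[0, 0, 0], [0, 0, 0], 1],
  [[0, 0, 0], [0, 0, 0], 1],
  [[0, 0, 0], [0, 0, 0], 1],
], force=40)

```text
t: 10.7
eef_pos: [522.2, -292.4, 78.1]
orientation: [[0.973, -0.23, 0.002], [-0.23, -0.973, -0.002], [0.003, 0.002, -1.0]]
contact_force: [-0.9, -0.8, 5.9]
width: 0.21
```

Request:
apply_moves([
  [[0, 0, -0.01], [0, 0, 0], 1],
  [[0, 0, -0.01], [0, 0, 0], 1],
  [[0, 0, 0], [0, 0, 0], 1],
])

```text
t: 11.0
eef_pos: [522.2, -291.9, 98.1]
orientation: [[0.973, -0.23, 0.002], [-0.23, -0.973, -0.001], [0.003, 0.001, -1.0]]
contact_force: [0.1, -0.3, -2.0]
width: 0.208
```

Opening is 19.6 mm and the force shows about 2 N of scraper weight, so it is held. Lift out, carry and square up.

Request:
apply_moves([
  [[0, 0, -0.015], [0, 0, 0], 1],
  [[0, 0, -0.025], [0, 0, 0], 1],
  [[0, 0, -0.03], [0, 0, 0], 1],
  [[0, 0, -0.03], [0, 0, 0], 1],
  [[0, 0, -0.024], [0, 0, 0], 1],
  [[0, 0, 0], [0, 0, 0], 1],
])

```text
t: 11.6
eef_pos: [523.7, -292.9, 225.9]
orientation: [[0.973, -0.23, 0.008], [-0.23, -0.973, -0.005], [0.009, 0.003, -1.0]]
contact_force: [1.2, 0.1, -1.3]
width: 0.21
```

Request:
apply_moves([
  [[0.0004, -0.0156, 0], [0, 0, 0], 1],
  [[0.0008, -0.031, 0], [0, 0, 0], 1],
  [[0.0008, -0.031, 0], [0, 0, 0], 1],
  [[0.0008, -0.031, 0], [0, 0, 0], 1],
  [[0.0008, -0.031, 0], [0, 0, 0], 1],
  [[0.0008, -0.031, 0], [0, 0, 0], 1],
  [[0.0008, -0.031, 0], [0, 0, 0], 1],
  [[0.0008, -0.031, 0], [0, 0, 0], 1],
  [[0.0008, -0.031, 0], [0, 0, 0], 1],
  [[0.0008, -0.031, 0], [0, 0, 0], 1],
  [[0.0004, -0.0156, 0], [0, 0, 0], 1],
])

```text
t: 12.7
eef_pos: [598.8, 12.4, 217.7]
orientation: [[0.974, -0.227, -0.005], [-0.227, -0.974, 0.002], [-0.005, -0.001, -1.0]]
contact_force: [0.9, -0.8, -1.9]
width: 0.216
```

Request:
apply_moves([
  [[0, 0, 0], [0, 0, -0.065], 1],
  [[0, 0, 0], [0, 0, -0.065], 1],
  [[0, 0, 0], [0, 0, -0.065], 1],
  [[0, 0, 0], [0, 0, 0], 1],
  [[0, 0, 0], [0, 0, 0], 1],
])

```text
t: 13.2
eef_pos: [599.6, 8.8, 219.2]
orientation: [[0.999, -0.039, -0.002], [-0.039, -0.999, 0.0], [-0.002, -0.0, -1.0]]
contact_force: [-0.8, -0.2, -1.0]
width: 0.205
```

```bash
python3 arm.py | grep -v post; cat > blade.py <<'E'
from h import *
s=manip.sense(); e=s['eef_pos']; R=s['orientation']; print(e,R.round(3).tolist(),s['width'],s['contact_force'])
for n in('scene','top'):
    q=dict(np.load(n+'2.npz')); W=cloud(q); hsv=cv2.cvtColor(q['pixels'],cv2.COLOR_RGB2HSV)
    P=(W-e)@R; z=W[...,2]   # tool frame coordinates
    m=(abs(P[...,0])<85)&(abs(P[...,1])<30)&(z>145)&(z<262)
    hn=m&(hsv[...,1]>110)&(hsv[...,0]<20)&(z>222); bl=m&(hsv[...,1]<90)&(z<221)
    for nm,k in(('handle',hn),('blade',bl)):
        p=P[k]
        if len(p)<20: continue
        A=np.c_[p[:,0],p[:,2],np.ones(len(p))]; co=np.linalg.lstsq(A,p[:,1],rcond=None)[0]
        print(n,nm,len(p),'x',np.percentile(p[:,0],[.5,2,98,99.5]).round(1),'y med',np.median(p[:,1]).round(1),'dy/dx,dy/dz(down)',co.round(3),'zw',np.percentile(z[k],[1,99]).round(1))
        if nm=='blade':
            for lo,hi in((-60,-20),(20,60)):
                t=k&(P[...,0]>lo)&(P[...,0]<hi); print('   low edge z',lo,np.percentile(z[t],[1,3]).round(1) if t.sum() else None)
            print('   world y med',np.median(W[k][:,1]).round(1),'world x mid',W[k][:,0].min().round(1),W[k][:,0].max().round(1))
    # lens front face
    X=W
    g=(abs(W[...,0]-608)<16)&(abs(z-190)<16)&(W[...,1]>130)&(W[...,1]<190); 
    if g.any(): print(n,'lens front y',np.percentile(W[g][:,1],[2,10,50]).round(1))
E
python3 blade.py
```

```text
[599.59053177   8.7586258  219.2480263 ] [-3.86484134e-02 -9.99252866e-01 -1.00434365e-04] [-0.77665411 -0.20247154 -0.9764247 ] 0.20549230078024822
scene armtop 473 lat min/mean/max [-11.    4.5  10.8] r [ 42.2  87.9 137.4] slope -0.001 z 199.0
scene box 356 lat min/mean/max [20.4 22.9 24.9] r [155.8 179.6 203.5] slope -0.007 z 191.0
scene barrel 123 lat min/mean/max [-10.5  14.5  18.8] r [212.5 222.8 234.6] slope -0.059 z 199.0
scene stem 127 lat min/mean/max [-2.3  3.7  6.3] r [172.9 177.7 185.5] slope 0.28 z 247.0
top armtop 168 lat min/mean/max [-10.8  -0.9  10.5] r [ 41.9  89.  139. ] slope -0.001 z 198.0
top box 97 lat min/mean/max [-25.1 -15.3  24. ] r [155.6 181.4 204. ] slope 0.085 z 208.0
top barrel 65 lat min/mean/max [-18.5  -5.   17.3] r [212.5 223.9 234.8] slope 0.114 z 202.0
top stem 22 lat min/mean/max [-7.5 -4.3  2.8] r [175.4 182.8 186.2] slope 0.131 z 253.0
[599.96086424   8.63867708 219.77449814] [[0.999, -0.038, -0.001], [-0.038, -0.999, 0.0], [-0.001, -0.0, -1.0]] 0.20777210763564893 [ 0.52185158  0.09804581 -0.28430417]
scene handle 355 x [-65.4 -63.6  76.3  76.8] y med -8.7 dy/dx,dy/dz(down) [  0.021  -0.25  -13.24 ] zw [227.8 253.3]
scene blade 716 x [-73.5 -72.   75.2  76.4] y med -1.4 dy/dx,dy/dz(down) [ 0.002  0.008 -1.743] zw [152.1 216. ]
   low edge z -60 [152.1 153.1]
   low edge z 20 [152.2 154. ]
   world y med 9.8 world x mid 525.6 677.0
scene lens front y [159.1 160.5 169.4]
top handle 47 x [-44.9 -44.5   0.3   1.2] y med 0.1 dy/dx,dy/dz(down) [-0.034  0.117  2.425] zw [241.1 254.5]
top lens front y [159.9 160.2 169.2]
```

View pics/scene2.png

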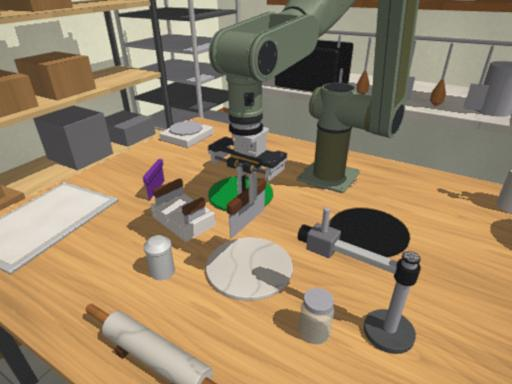

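The scraper is held at (247,205) above the slab, facing the lens at (304,233), and the other two scrapers, dredger and jar are in place. The blade plane is within 0.01 rad of the tool's axes. In the same camera frame it is about 2.5 mm off in x, 1 mm in y and 2 mm in z, so one small trim.

Request:
apply_moves([
  [[0.0025, -0.001, -0.002], [0, 0, 0], 1],
  [[0, 0, 0], [0, 0, 0], 1],
  [[0, 0, 0], [0, 0, 0], 1],
  [[0, 0, 0], [0, 0, 0], 1],
  [[0, 0, 0], [0, 0, 0], 1],
  [[0, 0, 0], [0, 0, 0], 1],
])

```text
t: 13.9
eef_pos: [602.9, 9.5, 222.5]
orientation: [[0.999, -0.037, -0.0], [-0.037, -0.999, 0.0], [-0.0, -0.0, -1.0]]
contact_force: [0.3, 0.4, -1.5]
width: 0.208
```

```bash
python3 arm.py | grep -E 'armtop|box'; python3 blade.py; python3 - <<'E'
from h import *
for n,pts in {'scene':{'jar':(318,300),'dr':(157,243)}}.items():
    W=cloud(dict(np.load(n+'2.npz')))
    for k,(u,v) in pts.items(): print(k,W[v,u].round())
s=manip.sense(); print(s['t'],abs(s['joint_vel']).max())
E
```

```text
scene armtop 473 lat min/mean/max [-10.4   5.   10.8] r [ 42.2  88.2 137.6] slope -0.0 z 199.0
scene box 351 lat min/mean/max [20.4 22.9 24.8] r [156.  179.2 203.6] slope -0.004 z 192.0
top armtop 173 lat min/mean/max [-10.7  -0.2  10. ] r [ 42.   91.7 138.8] slope 0.0 z 198.0
top box 99 lat min/mean/max [-25.3 -21.   22.8] r [156.3 182.7 204.6] slope 0.118 z 210.0
[602.94617616   9.54303212 222.45348388] [[0.999, -0.037, -0.0], [-0.037, -0.999, -0.0], [-0.0, 0.0, -1.0]] 0.20979812298128628 [-0.38203562 -0.52720478 -1.52160635]
scene handle 377 x [-67.3 -64.   77.1  77.6] y med -8.8 dy/dx,dy/dz(down) [  0.019  -0.274 -13.652] zw [231. 256.]
scene blade 706 x [-71.2 -69.4  75.5  76.3] y med -1.3 dy/dx,dy/dz(down) [ 1.000e-03  5.000e-03 -1.489e+00] zw [155.4 217.8]
   low edge z -60 [155.8 157.5]
   low edge z 20 [155.6 157.4]
   world y med 10.4 world x mid 531.3 680.5
scene lens front y [160.3 161.4 170.5]
top handle 43 x [-44.5 -42.7  -8.   -1.6] y med 0.3 dy/dx,dy/dz(down) [-0.023  0.33   9.356] zw [246.8 258.6]
top lens front y [160.2 160.3 170.5]
jar [707. 252. 109.]
dr [ 753. -172.  114.]
14.0 0.001731592357127578
```

Everything agrees to a few millimetres, so hand in.

```bash
python3 -c "
from workcell import manip; print(manip.hand_in())"
```

```text
the job is handed in; nothing more can be done
None
```

The job is handed in at about 14 s. I swung the camera arm round by its stem onto the middle of the marble slab and released it. I then drew the 150 mm scraper from the middle groove and was still holding it in front of the lens at hand-in.

**Camera arm:** it points within about 0.01 rad of the line from post to slab centre (estimates 0 to −0.01), about 3 mm at the slab. It stayed put after release.

**Blade position:** the blade middle is about 2 mm from the focus point sideways and in height (z about 190 to 191 mm). Distance to the lens is about 151 to 152 mm.

**Blade attitude:** tilt and yaw are within about 0.01 rad of straight and square. The grip is firm (40 N) and the joints were at rest.

**Bystanders:** the jar and dredger read within camera noise (about 3 mm) of their first positions. The other two scrapers were still in the block in the last picture I viewed, taken just before the final trim.

**Disagreement:** the two cameras differ by about 6 mm in x. I therefore compared blade and lens within the scene camera alone. The top camera could not confirm the blade because the arm blocks its view.

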